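Hang a sensing probe through a coin counter wheel on the tester

ROBOT

A 6-joint arm with a two-finger parallel gripper is mounted at the origin on the work surface. World frame = base frame: x ahead of the robot, y to its left, z up, the work surface at z = 0. Lengths are in m, angles in rad, forces in N, time in s.
With the tool pointing down it reaches from about 0.35 to 0.775 m from the base axis. Payload 7.3 kg.
Tool frame: the origin (TCP) lies at the centre of the arm's flange, where the gripper is bolted on; the fingertips stand 178 mm ahead of it and the grasp point (between the pads) lies 159 mm ahead of it; z points along the fingers, y is the line along which they close (so a half turn about z gives the same grasp; the last joint's range is limited). The gripper opens to 92 mm and grips with 3 to 60 N. Pads are 19 mm wide; open, the fingers measure 130 mm over their backs; the gripper's body (75 mm by 190 mm) begins 47 mm behind the grasp point.
Start: joints at [-1.44, 0.342, 1.524, -0, 1.275, -0.146], TCP at [0.143, -0.505, 0.405] pointing down, gripper open.
Joint ranges: [-2.53, 2.53], [-0.77, 2.02], [0.04, 2.7], [-1, 4.14], [0.28, 2.66], [-3.11, 3.11]. Speed limits (rad/s): [2.57, 2.57, 3.14, 3.14, 3.14, 3.14].

INTERFACE

Orientations are given as [roll, pitch, yaw] about the fixed x, y, z axes, in that order (R = Rz(yaw) Ry(pitch) Rx(roll)).
In Python, from cell import robot gives the robot as it stands.
- The arm moves only by the tool drive_effector, called as name(argument=value, ...), one argument or row to a line, values as JSON. Schema: {"type":"object","properties":{"motion":{"type":"array","items":{"type":"array","items":{"type":"array","items":{"type":"number"},"minItems":6,"maxItems":6},"minItems":1,"maxItems":8},"minItems":1,"maxItems":1},"aperture":{"type":"number"},"grip_n":{"type":"number"},"only":{"type":"string"},"quiet":{"type":"boolean"},"lines":{"type":"string"}},"required":["motion"],"additionalProperties":false}. motion is a list that holds a single list of rows (three levels of brackets), with 1 to 8 rows, each of 6 numbers: dx, dy, dz in m, then a rotation vector rx, ry, rz in rad; each row shifts and turns the commanded pose from where the row before left it, along the tool's axes as they then stand; what a row does not reach is not made up. A row lasts 1/12 s, in which the tool goes at most 0.0417 m and 0.125 rad, less where a joint would pass 70% of its speed; a pose out of reach is approached as far as the arm can. aperture is the finger opening in m, set as the call begins (left out keeps the last). The fingers move at their own pace and stop on an object; grip_n is the grip in N (left out, the last holds). Time passes only in rows, so rows that do not move let the fingers close. The tool returns the time, the measured TCP pose, the force, the opening and the grip force at its end. only (a regular expression) keeps the lines of the reply that match it, lines (a string "A,B") keeps lines A to B, and quiet returns only ok. Input that does not fit is refused with a message, and nothing moves.
- robot.observe(): the state, without advancing time (a new reading comes with each control period).
- robot.read_camera(name): name is "side" or "top" or "wrist"; returns a dict with "image" (420x560x3 uint8, red, green, blue), "fx", "fy", "cx", "cy" (pixels), "k1" (the pictures are not rectified: a ray, as slopes to the right and down, at radius r is drawn at 1 + k1 r^2 times it, then the intrinsics apply), "pose" (4x4, takes a point from camera to world coordinates). Camera axes: x right, y down, z forward; pixel columns grow to the right and rows downward; lengths in m; the calibration is good to about 2 mm. A picture is of the moment at which its call begins. There is no depth.
- robot.hand_in(): hands the job in; it is judged then, once.
The state is a dict: "time": time; "qpos": joint angles; "qvel": joint speeds; "joint_efforts": joint torques, N m; "tool_pos": TCP position; "tool_rot": TCP orientation; "contact_force": force on the tool from outside, world axes, zero at the start; "torque": the same for the moment, N m; "opening": finger opening in m; "grip_force": force on a finger pad.
Only numpy, scipy, OpenCV 4.12 (cv2) and the standard library are available. Lean on these libraries where they do the work, as an engineer would, in place of code of your own. Each camera call takes 0.05 s, during which the arm holds its last target. There are 200 camera calls.

TASK

Pick the flat bronze coin counter wheel with the wide hub hole off the bench and lay it flat between the four pins on top of the tester block, letting go of it without dropping it. Then take the sensing probe by its handle out of its stand and lower its rod through the wheel's hub hole into the block's bore, touching neither wheel nor block, until the tip is about 40 mm below the block's top face. Finish while still holding the probe there, upright, still and centred in the bore, and do not disturb the other things on the bench.

Things in the scene. Friction and masses are not known exactly. Their poses are not given: they have to be found in the camera images.
- wheel: Coin counter wheel to be tested: flat bronze ring, 62 mm outside diameter, 7 mm thick, 28 mm hub hole, dark pocket marks round its top face, 140 g. It lies flat on the bench. Origin: centre of its underside (on the hole's axis), z up.
- tester: Fixed grey metal block 60 x 60 mm, 60 mm tall, with a vertical round bore 24 mm across right through it to the bench, and four upright steel pins on top that take the wheel between them. Fingers gripping the wheel across its diameter along the block's x or y pass between the pins and just outside the sides. Origin: centre of the underside, on the bench; x, y at right angles to its sides; z up.
- bore_mouth (a point): Centre of the bore at the block's top face, 60 mm above the bench; axes as the tester. The pins stand at (+-25.5, +-25.5) mm from here, 6 mm thick, 14 mm tall, the upper 5 mm tapered to 2 mm; the wheel has 2 mm play all round between them.
- holder: Probe stand: fixed; 70 mm square base plate, four thin legs, and a 50 mm square aluminium top plate with a 16 mm hole, top face 85 mm above the bench. Origin: centre of its underside on the bench, z up.
- probe: Sensing probe standing upright in its stand: steel rod 10 mm thick, 75 mm long, pointing down; then a steel collar 32 mm across, 5 mm thick, resting on the stand's top face; then a black square handle 18 x 18 mm, 45 mm tall. About 90 g. Origin: centre of the rod's lower end (tip), 10 mm above the bench at the start; z up along the rod; x, y at right angles to the handle's sides.
- probe_tip (a point): Lower end of the probe's rod, on its axis (same point as the probe's origin).
- probe_grip (a point): Point to grip on the probe: on its axis in the handle, 105 mm above the tip, 25 mm above the collar's top face.
- knob: Bystander: beige plastic monitor knob, 34 mm across, 20 mm tall, on the bench. Origin: centre of its underside.
- tube1: Bystander: glass vacuum tube with a dark base, 28 mm across, 64 mm tall, standing. Origin: centre of its underside.
- tube2: Bystander: a second vacuum tube like tube1.
- pinion: Bystander: small bronze wheel, 38 mm across, 7 mm thick, with a 10 mm hole; not the wheel to test. Origin: centre of its underside.
- driver: Bystander: screwdriver lying on the bench, about 200 mm long along its x axis, nearer the robot than the task's things. Origin: its middle, on the underside.
- coins: Bystander: stack of steel coins, 25 mm across, 20 mm tall. Origin: centre of its underside.

How it is judged:
On the way, in this order (a step that is already met when the one before it is completed fails the run):
1. the wheel lies flat on the block between the four pins, released (horizontal distance between wheel and bore_mouth below 0.004 m and z of wheel in the frame of bore_mouth between -0.003 and 0.0025 m and angle between wheel's own z axis and vertical below 0.06 rad and contact force between wheel and the fingers below 0.05 N), for 0.3 s.
2. the probe is lifted clear out of its stand in the fingers (z of probe_tip in the frame of holder above 0.087 m and contact force between probe and the fingers above 1 N), for 0.1 s.
At the end, for the whole second after the job is handed in: Wheel flat on the block between the pins (within 4 mm of the bore axis, 0.06 rad); probe held in the fingers, still (20 mm/s), upright within 0.08 rad, tip within 4.5 mm of the bore axis and 30 to 50 mm below the block's top face, touching neither block nor wheel (horizontal distance between wheel and bore_mouth below 0.004 m and z of wheel in the frame of bore_mouth between -0.003 and 0.0025 m and angle between wheel's own z axis and vertical below 0.06 rad and contact force between probe and the fingers above 1 N and horizontal distance between probe_tip and bore_mouth below 0.0045 m and z of probe_tip in the frame of bore_mouth between -0.05 and -0.03 m and angle between probe's own z axis and vertical below 0.08 rad and linear speed of probe below 0.02 m/s and contact force between probe and tester below 0.1 N and contact force between probe and wheel below 0.1 N); the arm keeps its last pose, push and grip.
It fails at once if the probe touches the tester block or its pins (over 0.3 N) (contact force between probe and tester above 0.3 N).
It fails at once if the probe touches the wheel (over 0.3 N) (contact force between probe and wheel above 0.3 N).
It fails at once if the wheel is dropped: it moves faster than 0.6 m/s while out of the fingers (contact force between wheel and the fingers below 0.05 N and linear speed of wheel above 0.6 m/s).
It fails at once if a bystander is moved more than 20 mm (distance of any of knob, tube1, tube2, pinion, driver, coins from where it was at the start of the episode above 0.02 m).
It also fails if it takes over 61 s, if anything falls off the work surface, if the arm or the gripper's body presses on something with over 40 N, if the wrist force passes 120 N, or if a joint passes its speed limit or range.

## Working session

There is one attempt and no reset: what is moved stays moved. The work goes in short steps, Python scripts to look and compute and a tool call to move; the robot and the scene stay as the last step left them, time stands still between calls to the robot, and variables do not carry over. Pictures are saved under pics/ and viewed, at most 10 in all, crops included, and the job is handed in when it is done.

```bash
ls; mkdir -p pics
```

Run:
```python
from cell import robot
import cv2,pickle
s=robot.observe();print(s)
for n in("top","side"):
    c=robot.read_camera(n);pickle.dump(c,open(n+'.pkl','wb'))
    print(n,c["fx"],c["fy"],c["cx"],c["cy"],c["k1"],c["pose"].round(3).tolist() if hasattr(c["pose"],'round') else c["pose"])
    cv2.imwrite(f'pics/{n}0.png',c["image"][:,:,::-1])
```

```text
cell.py
pics
{'time': 0.0, 'qpos': array([-1.44001246e+00,  3.42736286e-01,  1.52503381e+00, -2.71048052e-05,
        1.27540442e+00, -1.46016918e-01]), 'qvel': array([-2.23864979e-04, -9.85580897e-05, -1.68729940e-03, -2.41532197e-04,
       -9.94129997e-04,  3.00558818e-04]), 'joint_efforts': array([ 9.69883399e-05, -4.31234050e+01, -2.44217044e+01,  7.20440154e-02,
        5.61321003e-02, -1.31546972e-04]), 'tool_pos': array([ 0.14346279, -0.50487358,  0.40403185]), 'tool_rot': array([-3.14002385e+00, -2.04516760e-04,  2.76808536e-01]), 'contact_force': array([ 0.76826265, -0.54133715,  0.0402049 ]), 'torque': array([-0.04525618,  0.05599538, -0.00814345]), 'grip_force': 0.0, 'opening': 0.09175746079218206}
top 481.13914776323276 481.13914776323276 278.9822710702792 208.5372020479039 -0.013190101897769462 [[0.023, -0.997, 0.074, 0.469], [-1.0, -0.023, 0.008, 0.009], [-0.006, -0.074, -0.997, 1.032], [0.0, 0.0, 0.0, 1.0]]
side 461.44038846580594 461.44038846580594 278.96688206342037 204.76894251333272 -0.10889294417797125 [[-0.916, -0.264, 0.301, 0.267], [-0.4, 0.619, -0.676, 0.582], [-0.008, -0.739, -0.673, 0.689], [0.0, 0.0, 0.0, 1.0]]
```

View pics/top0.png

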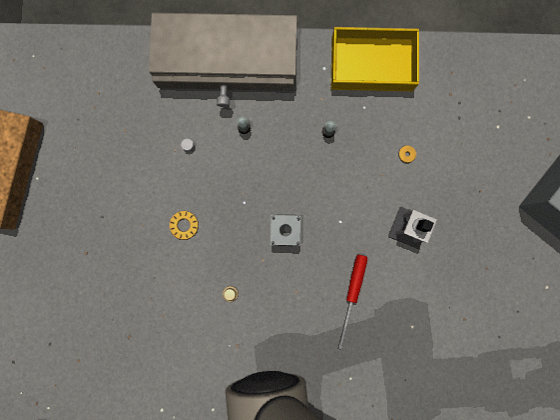

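View pics/side0.png

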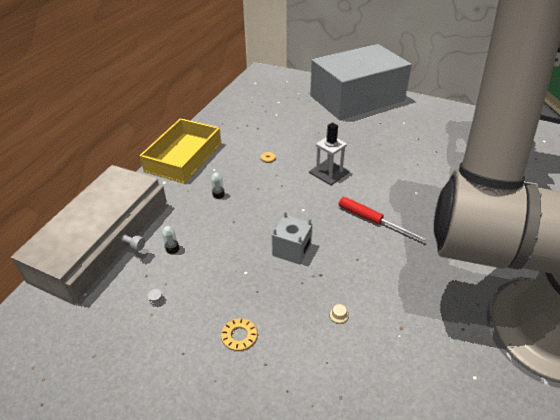

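Top view: wheel at (183,225), tester at (286,231), stand with the probe at (420,226), knob at (230,294), driver around (352,300), and the pinion, tubes and coins further up. The side view agrees.

Create h.py:
```python
import numpy as np,cv2,pickle
from scipy.spatial.transform import Rotation as R
def ray(c,uv):
    K=np.array([[c["fx"],0,c["cx"]],[0,c["fy"],c["cy"]],[0,0,1.]])
    p=cv2.undistortPoints(np.float64(uv).reshape(-1,1,2),K,np.array([c["k1"],0,0,0.]) )[:,0]
    T=np.array(c["pose"]);return T[:3,3],np.c_[p,np.ones(len(p))]@T[:3,:3].T
def onz(c,uv,z):
    o,d=ray(c,uv);return o+d*((z-o[2])/d[:,2])[:,None]
def proj(c,P):
    T=np.array(c["pose"]);q=(np.atleast_2d(P)-T[:3,3])@T[:3,:3];s=q[:,:2]/q[:,2:]
    return s*(1+c["k1"]*(s**2).sum(1,keepdims=True))*[c["fx"],c["fy"]]+[c["cx"],c["cy"]]
def blobs(m,amin=30):
    cs,_=cv2.findContours(m.astype(np.uint8),cv2.RETR_EXTERNAL,cv2.CHAIN_APPROX_NONE)
    return sorted([k for k in cs if cv2.contourArea(k)>amin],key=cv2.contourArea,reverse=True)
def hsv(c):return cv2.cvtColor(c["image"],cv2.COLOR_RGB2HSV)
def delta(s,pos,yaw):
    """tool-axis displacement to reach TCP pos with tool down and given yaw (mod pi)"""
    A=R.from_euler('xyz',s["tool_rot"]);dp=A.inv().apply(np.array(pos)-s["tool_pos"])
    best=min((( A.inv()*R.from_euler('xyz',[np.pi,0,yaw+k*np.pi])).as_rotvec() for k in(0,1)),key=np.linalg.norm)
    return dp.round(4),best.round(4)
```

Run:
```python
from h import *
c=pickle.load(open('top.pkl','rb'));H=hsv(c)
m=cv2.inRange(H,(10,120,90),(25,255,255))
for k in blobs(m)[:5]:
    e=cv2.minEnclosingCircle(k);print('bronze',e,onz(c,[e[0]],.007).round(4))
im=cv2.cvtColor(c["image"],cv2.COLOR_RGB2GRAY)
for nm,(x0,x1,y0,y1),z,lo in(('tester',(262,310,205,260),.06,135),('holder',(385,445,200,255),.085,150)):
    m=np.zeros_like(im);m[y0:y1,x0:x1]=im[y0:y1,x0:x1]>lo
    k=cv2.convexHull(blobs(m)[0]);r=cv2.minAreaRect(k);b=onz(c,cv2.boxPoints(r),z)
    e=b[1]-b[0];print(nm,r,b.mean(0).round(4),'sides',np.linalg.norm(b[1]-b[0]),np.linalg.norm(b[2]-b[1]),'yaw',np.degrees(np.arctan2(e[1],e[0]))%90)
```

```text
bronze ((375.82037353515625, 55.26946258544922), 50.478843688964844) [[ 0.8859 -0.1871  0.007 ]]
bronze ((1.2241379022598267, 168.5), 58.51290512084961) [[0.6178 0.6206 0.007 ]]
bronze ((183.48204040527344, 224.81137084960938), 14.40417194366455) [[0.5052 0.22   0.007 ]]
bronze ((407.0, 153.5), 8.500100135803223) [[ 0.6697 -0.2558  0.007 ]]
tester ((285.0, 229.5), (29.0, 30.0), 90.0) [0.4986 0.0035 0.06  ] sides 0.06069483235759625 0.05851107407455105 yaw 1.3158832330013865
holder ((420.15521240234375, 225.86207580566406), (25.440261840820312, 24.8831729888916), 21.801406860351562) [ 0.5111 -0.262   0.085 ] sides 0.04934617728693127 0.0497906991981038 yaw 68.57263227182307
```

Run:
```python
from h import *
from cell import robot
print(delta(robot.observe(),[.46,-.25,.42],-.374))
c=robot.read_camera("wrist");T=np.array(c["pose"]);s=robot.observe()
print((T[:3,3]-s["tool_pos"]).round(3),T[:3,2].round(3),T[:3,0].round(3),c["fx"])
```

```text
(array([ 0.3741, -0.1587, -0.0156]), array([-1.300e-03,  2.000e-04,  6.507e-01]))
[ 0.066  0.018 -0.02 ] [-0.243 -0.067 -0.968] [ 0.273 -0.962 -0.002] 313.954528268888
```

drive_effector(
  motion=[
    [[0.037,-0.016,-0.0016,0,0,0],[0.037,-0.016,-0.0016,0,0,0],[0.037,-0.016,-0.0016,0,0,0],[0.037,-0.016,-0.0016,0,0,0],[0.037,-0.016,-0.0016,0,0,0],[0.037,-0.016,-0.0016,0,0,0],[0.037,-0.016,-0.0016,0,0,0],[0.037,-0.016,-0.0016,0,0,0]],
  ],
)

```text
time: 0.82
tool_pos: [0.3944, -0.2994, 0.4175]
tool_rot: [-3.142, 0.0, 0.277]
contact_force: [1.2, -1.5, -0.0]
opening: 0.0919
grip_force: 0.0
```

drive_effector(
  motion=[
    [[0.037,-0.016,-0.0016,0,0,0],[0.037,-0.016,-0.0016,0,0,0],[0,0,0,0,0,0.12],[0,0,0,0,0,0.12],[0,0,0,0,0,0.12],[0,0,0,0,0,0.12],[0,0,0,0,0,0.12],[0,0,0,0,0,0.05]],
  ],
)

```text
time: 1.48
tool_pos: [0.4557, -0.2499, 0.4204]
tool_rot: [-3.142, 0.001, -0.379]
contact_force: [0.4, -0.4, 0.3]
opening: 0.0918
grip_force: 0.0
```

drive_effector(
  motion=[
    [[0,0,0,0,0,0],[0,0,0,0,0,0]],
  ],
)

```text
time: 1.65
tool_pos: [0.4556, -0.25, 0.4205]
tool_rot: [-3.142, 0.0, -0.371]
contact_force: [1.1, -0.3, -0.8]
opening: 0.0919
grip_force: 0.0
```

Run:
```python
from h import *
from cell import robot
c=robot.read_camera("wrist");pickle.dump(c,open('w1.pkl','wb'));cv2.imwrite('pics/w1.png',c["image"][:,:,::-1])
print(delta(robot.observe(),[.46,0,.42],0.02))
```

```text
(array([-0.0866, -0.2345,  0.0006]), array([-1.000e-04,  4.000e-04, -3.913e-01]))
```

View pics/w1.png

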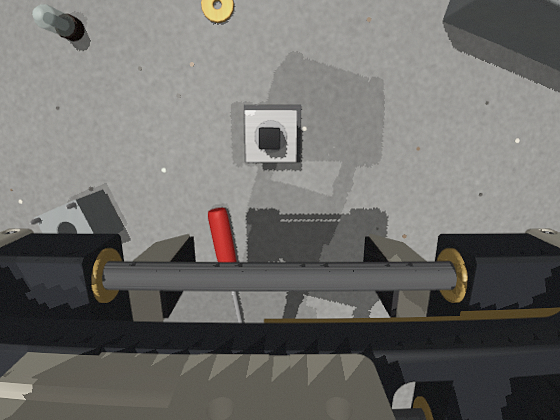

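Wrist view: the plate spans about x 245-300 and y 107-163, with the handle top near (269,138) and roughly parallel to it.

Run:
```python
from h import *
c=pickle.load(open('w1.pkl','rb'));im=cv2.cvtColor(c["image"],cv2.COLOR_RGB2GRAY)
def rect(m,z,n):
    k=cv2.convexHull(blobs(m,20)[0]);r=cv2.minAreaRect(k);b=onz(c,cv2.boxPoints(r),z);e=b[1]-b[0]
    print(n,r,b.mean(0).round(4),np.linalg.norm(b[1]-b[0]).round(4),np.linalg.norm(b[2]-b[1]).round(4),np.degrees(np.arctan2(e[1],e[0]))%90)
m=np.zeros_like(im);m[100:170,240:310]=im[100:170,240:310]>185;rect(m,.085,'plate')
m=np.zeros_like(im);m[120:158,252:296]=im[120:158,252:296]<60;rect(m,.135,'handle')
print(im[138,240:305].tolist());print(im[105:168,265].tolist())
```

```text
plate ((270.0, 135.5), (51.0, 50.0), 90.0) [ 0.5123 -0.2622  0.085 ] 0.0484 0.0494 68.63315726691239
handle ((269.0, 138.5), (21.0, 20.0), 90.0) [ 0.5117 -0.2626  0.135 ] 0.0165 0.0172 68.63771315183939
[135, 132, 136, 124, 88, 166, 212, 203, 203, 202, 203, 204, 203, 207, 191, 170, 175, 187, 151, 27, 53, 55, 51, 50, 55, 52, 52, 52, 56, 50, 54, 48, 50, 51, 50, 49, 49, 55, 50, 38, 73, 85, 83, 82, 70, 148, 132, 176, 204, 200, 199, 199, 199, 199, 204, 192, 123, 24, 35, 42, 48, 56, 135, 151, 146]
[96, 97, 102, 96, 89, 195, 212, 206, 205, 204, 205, 207, 205, 204, 206, 205, 175, 187, 186, 186, 188, 181, 92, 30, 60, 59, 57, 55, 56, 56, 54, 55, 58, 52, 53, 54, 48, 50, 49, 51, 47, 50, 48, 29, 53, 68, 118, 159, 194, 206, 202, 201, 200, 201, 201, 207, 180, 95, 56, 66, 66, 67, 72]
```

drive_effector(
  motion=[
    [[-0.011,-0.029,0,0,0,0],[-0.011,-0.029,0,0,0,0],[-0.011,-0.029,0,0,0,0],[-0.011,-0.029,0,0,0,0],[-0.011,-0.029,0,0,0,0],[-0.011,-0.029,0,0,0,0],[-0.011,-0.029,0,0,0,0],[-0.011,-0.029,0,0,0,0]],
  ],
)

```text
time: 2.37
tool_pos: [0.458, -0.0004, 0.4208]
tool_rot: [3.142, -0.0, -0.372]
contact_force: [0.5, 0.1, -0.2]
opening: 0.092
grip_force: 0.0
```

drive_effector(
  motion=[
    [[0,0,0,0,0,-0.1],[0,0,0,0,0,-0.1],[0,0,0,0,0,-0.1],[0,0,0,0,0,-0.09],[0,0,0,0,0,0],[0,0,0,0,0,0]],
  ],
)

```text
time: 2.87
tool_pos: [0.4583, -0.0019, 0.4207]
tool_rot: [3.141, 0.0, 0.015]
contact_force: [-0.4, -0.9, 0.0]
opening: 0.0916
grip_force: 0.0
```

Run:
```python
from h import *
from cell import robot
c=robot.read_camera("wrist");pickle.dump(c,open('w2.pkl','wb'));cv2.imwrite('pics/w2.png',c["image"][:,:,::-1])
print(delta(robot.observe(),[.46,.22,.40],0.02))
print(proj(c,[[.4986+x*.03,.0035+y*.03,.06] for x in(-1,1) for y in (-1,1)]+[[.505,.22,.007]]).round(1))
```

```text
(array([ 0.0049, -0.2219,  0.0207]), array([ 0.0001, -0.    , -0.0054]))
[[301.4 179.1]
 [246.8 178.3]
 [303.2 123. ]
 [246.3 122.1]
 [103.1 141.1]]
```

View pics/w2.png

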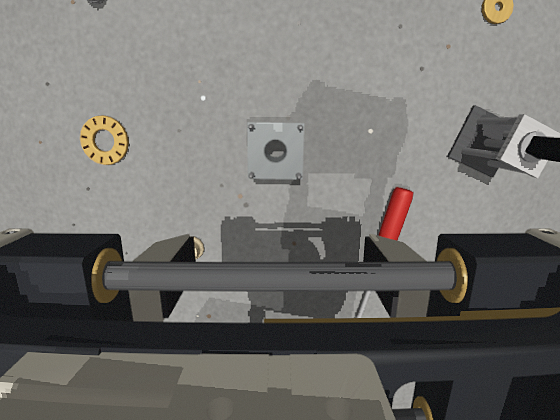

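The tester top spans about x 247-304 and y 120-178 with the bore at (275,151). The wheel is at (104,140).

Run:
```python
from h import *
c=pickle.load(open('w2.pkl','rb'));im=cv2.cvtColor(c["image"],cv2.COLOR_RGB2GRAY)
x0,y0=235,110
big=cv2.resize(c["image"][y0:y0+85,x0:x0+85],None,fx=6,fy=6,interpolation=cv2.INTER_CUBIC)
cv2.imwrite('pics/w2c.png',big[:,:,::-1])
m=np.zeros_like(im);m[130:172,255:295]=im[130:172,255:295]<120
k=blobs(m)[0];e=cv2.fitEllipse(cv2.convexHull(k));print('bore',e,onz(c,[e[0]],.06).round(4),cv2.boundingRect(k))
H=hsv(c);m=cv2.inRange(H,(10,100,90),(30,255,255));m[200:]=0
for k in blobs(m)[:3]:
    k=cv2.convexHull(k);e=cv2.fitEllipse(k);print('bronze',e,onz(c,[e[0]],.007).round(4))
```

```text
bore ((275.0, 150.5), (22.4429931640625, 22.709224700927734), 90.0) [[0.4993 0.0029 0.06  ]] (264, 140, 23, 22)
bronze ((103.56678771972656, 139.68246459960938), (45.266700744628906, 50.74241638183594), 143.65744018554688) [[0.5068 0.2192 0.007 ]]
bronze ((497.6628112792969, 6.287243366241455), (29.947919845581055, 33.175941467285156), 18.57732391357422) [[ 0.6702 -0.2561  0.007 ]]
```

View pics/w2c.png

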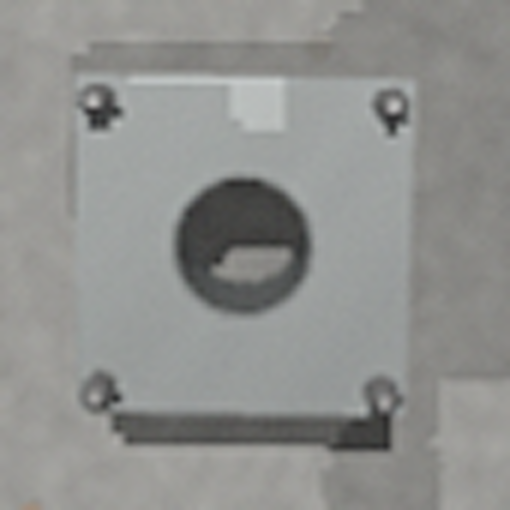

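The crop shows pin tips at about (97,100), (390,106), (98,388) and (382,395), and the bore centre at (243,246) in 6x crop pixels.

Run:
```python
from h import *
c=pickle.load(open('w2.pkl','rb'))
p=np.array([[97,100],[390,106],[98,388],[382,395]])/6+[234.6,109.6]
P=onz(c,p,.074);print(P.round(4),P.mean(0))
for a,b in((1,0),(3,2),(2,0),(3,1)):
    e=P[b]-P[a];print(np.degrees(np.arctan2(e[1],e[0])),np.linalg.norm(e))
from cell import robot
print(delta(robot.observe(),[.506,.2195,.26],0.015))
```

```text
[[ 0.5245  0.0276  0.074 ]
 [ 0.5242 -0.0219  0.074 ]
 [ 0.4754  0.0277  0.074 ]
 [ 0.4748 -0.022   0.074 ]] [0.49973141 0.00284636 0.074     ]
89.65973727649573 0.04953641208603036
89.39203564849097 0.0497336910316556
-0.15519936032412449 0.049129066300757536
0.07228355777912707 0.04936245822695474
(array([ 0.0509, -0.2207,  0.1607]), array([ 0.0001, -0.    , -0.0004]))
```

drive_effector(
  motion=[
    [[0.0005,-0.037,0.005,0,0,0],[0.0005,-0.037,0.005,0,0,0],[0.0005,-0.037,0.005,0,0,0],[0.0005,-0.037,0.005,0,0,0],[0.0005,-0.037,0.005,0,0,0],[0.0005,-0.036,0.005,0,0,0],[0,0,0.03,0,0,0],[0,0,0,0,0,0]],
  ],
)

```text
time: 3.58
tool_pos: [0.4562, 0.2205, 0.3566]
tool_rot: [3.139, 0.007, 0.019]
contact_force: [-1.8, -0.8, -1.4]
opening: 0.0916
grip_force: 0.0
```

drive_effector(
  motion=[
    [[0,0,0,0,0,0],[0,0,0,0,0,0]],
  ],
)

```text
time: 3.75
tool_pos: [0.458, 0.2184, 0.3615]
tool_rot: [3.141, -0.0, 0.015]
contact_force: [1.4, -0.6, 0.0]
opening: 0.0918
grip_force: 0.0
```

Run:
```python
from h import *
from cell import robot
c=robot.read_camera("wrist");pickle.dump(c,open('w3.pkl','wb'));s=robot.observe();print(s["tool_pos"],s["tool_rot"])
H=hsv(c);m=cv2.inRange(H,(10,100,90),(30,255,255));m[220:]=0
for k in blobs(m)[:2]:
    k=cv2.convexHull(k);e=cv2.fitEllipse(k);print('bronze',e,onz(c,[e[0]],.007).round(4))
P=onz(c,[e[0]],.007)[0]
print(delta(s,[P[0],P[1],.20],0.0),delta(s,[P[0],P[1],.1635],0))
```

```text
[0.45813407 0.2182785  0.36193454] [-3.14141297e+00 -1.57370330e-03  1.46850044e-02]
bronze ((277.50970458984375, 143.662109375), (57.671104431152344, 58.60839080810547), 173.93661499023438) [[0.5068 0.2205 0.007 ]]
(array([ 0.0484, -0.0015,  0.162 ]), array([-0.0002, -0.0016,  0.0147])) (array([ 0.0484, -0.0015,  0.1985]), array([-0.0002, -0.0016,  0.0147]))
```

drive_effector(
  motion=[
    [[0.024,-0.001,0.03,0,0,0.0075],[0.0244,-0.0005,0.03,0,0,0.0075],[0,0,0.035,0,0,0],[0,0,0.035,0,0,0],[0,0,0.02,0,0,0],[0,0,0.012,0,0,0],[0,0,0,0,0,0],[0,0,0,0,0,0]],
  ],
  aperture=0.092,
)

```text
time: 4.47
tool_pos: [0.5068, 0.2205, 0.1995]
tool_rot: [-3.142, -0.001, -0.0]
contact_force: [0.6, 0.6, 0.7]
opening: 0.0919
grip_force: 0.0
```

Run:
```python
from h import *
from cell import robot
s=robot.observe();print(s["tool_pos"],s["tool_rot"]);print(delta(s,[.5068,.2205,.1805],0.0))
```

```text
[0.50676819 0.22047544 0.19951581] [-3.14152934e+00 -7.85307912e-04 -4.36454917e-05]
(array([ 0.   , -0.   ,  0.019]), array([-0.0001, -0.0008, -0.    ]))
```

Down to the bench, then grip.

drive_effector(
  motion=[
    [[0,0,0.01,0,0,0],[0,0,0.009,0,0,0],[0,0,0,0,0,0],[0,0,0,0,0,0]],
  ],
)

```text
time: 4.8
tool_pos: [0.5059, 0.2212, 0.1796]
tool_rot: [3.141, 0.001, 0.002]
contact_force: [0.8, 0.9, 0.1]
opening: 0.0913
grip_force: 0.0
```

drive_effector(
  motion=[
    [[0,0,0,0,0,0],[0,0,0,0,0,0],[0,0,0,0,0,0],[0,0,0,0,0,0],[0,0,0,0,0,0],[0,0,0,0,0,0],[0,0,0,0,0,0],[0,0,0,0,0,0]],
  ],
  aperture=0.05,
  grip_n=15,
)

```text
time: 5.47
tool_pos: [0.506, 0.2213, 0.1798]
tool_rot: [3.142, -0.0, 0.002]
contact_force: [-0.2, -0.5, 1.4]
opening: 0.0615
grip_force: 15.0
```

drive_effector(
  motion=[
    [[0,0,0,0,0,0],[0,0,0,0,0,0],[0,0,0,0,0,0],[0,0,0,0,0,0]],
  ],
)

```text
time: 5.8
tool_pos: [0.506, 0.2213, 0.1798]
tool_rot: [3.142, -0.0, 0.002]
contact_force: [-0.3, 0.5, 3.3]
opening: 0.0614
grip_force: 15.0
```

drive_effector(
  motion=[
    [[0,0,-0.01,0,0,0],[0,0,-0.03,0,0,0],[0,0,-0.035,0,0,0],[0,0,-0.035,0,0,0],[0,0,-0.035,0,0,0],[0,0,-0.035,0,0,0],[-0.025,0.036,0,0,0,0],[-0.025,0.036,0,0,0,0]],
  ],
)

```text
time: 6.47
tool_pos: [0.4588, 0.1529, 0.3623]
tool_rot: [-3.141, -0.006, 0.004]
contact_force: [0.0, -1.5, -2.0]
opening: 0.0614
grip_force: 15.0
```

drive_effector(
  motion=[
    [[0,0.036,0,0,0,0],[0,0.036,0,0,0,0],[0,0.036,0,0,0,0],[0,0.036,0,0,0,0],[0,0,0,0,0,0],[0,0,0,0,0,0],[0,0,0,0,0,0]],
  ],
)

```text
time: 7.05
tool_pos: [0.4586, 0.0089, 0.3598]
tool_rot: [-3.141, 0.0, 0.001]
contact_force: [-0.1, 0.3, -1.4]
opening: 0.0615
grip_force: 15.0
```

Run:
```python
from h import *
from cell import robot
c=robot.read_camera("wrist");pickle.dump(c,open('w4.pkl','wb'));s=robot.observe();print(s["tool_pos"],s["tool_rot"])
im=cv2.cvtColor(c["image"],cv2.COLOR_RGB2GRAY)
u=proj(c,[[.4995,.003,.06]])[0].astype(int);print(u)
m=np.zeros_like(im);w=24;m[u[1]-w:u[1]+w,u[0]-w:u[0]+w]=im[u[1]-w:u[1]+w,u[0]-w:u[0]+w]<120
k=blobs(m)[0];e=cv2.fitEllipse(cv2.convexHull(k));print('bore',e,onz(c,[e[0]],.06).round(4))
x0,y0=max(u[0]-120,0),max(u[1]-80,0)
cv2.imwrite('pics/w4.png',cv2.resize(c["image"],(784,588),interpolation=cv2.INTER_CUBIC)[:,:,::-1])
```

```text
[0.45866681 0.00945486 0.35978424] [-3.14123883e+00  2.60465424e-04  2.22736739e-03]
[285 156]
bore ((285.7005920410156, 156.2711639404297), (26.83061981201172, 27.02924919128418), 50.301063537597656) [[0.4995 0.003  0.06  ]]
```

View pics/w4.png

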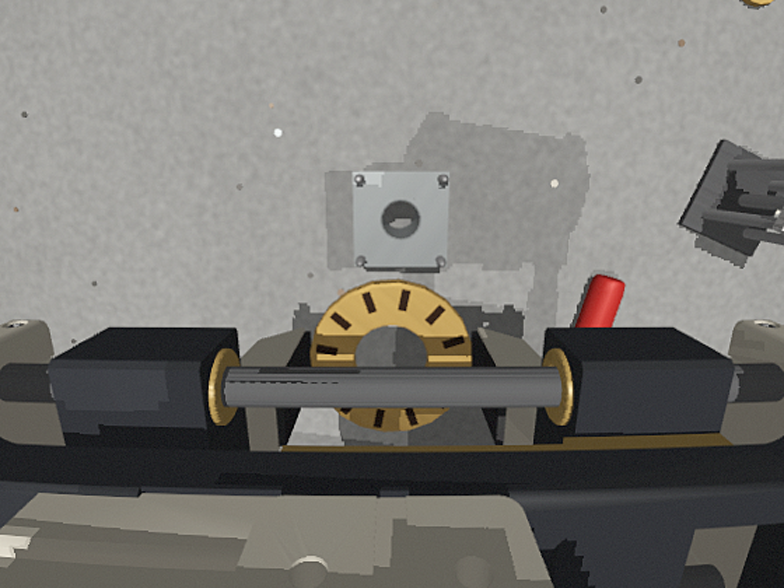

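The wheel is held flat between the fingers and visible from x 315-470. The tester ahead is seen squarely, with its bore at (400,218) in the scaled picture.

Run:
```python
from h import *
from scipy.optimize import least_squares
c=pickle.load(open('w4.pkl','rb'));H=hsv(c)
from cell import robot
s=robot.observe()
m=cv2.inRange(H,(10,90,90),(30,255,255));m[258:]=0;m[:190]=0;m[:,:215]=0;m[:,345:]=0
k=cv2.convexHull(blobs(m)[0])[:,0]
k=k[(k[:,1]<248)]
P=onz(c,k,s["tool_pos"][2]-.1728)[:,:2]
f=least_squares(lambda q:np.hypot(*(P-q[:2]).T)-q[2],[.459,.009,.031],loss='soft_l1',f_scale=.0005)
print(f.x,np.abs(f.fun).max(),len(P),s["tool_pos"])
im=cv2.cvtColor(c["image"],cv2.COLOR_RGB2GRAY)
# block edges: left/right by gradient at several rows, to get yaw
g=cv2.GaussianBlur(im,(3,3),0).astype(float)
L=[(240+np.argmax(np.diff(g[r,240:268])),r) for r in range(135,180,3)]
Rr=[(306+np.argmax(-np.diff(g[r,306:334])),r) for r in range(135,180,3)]
for a in(L,Rr):
    a=np.array(a,float);Q=onz(c,a+[.5,0],.06);l=np.polyfit(Q[:,0],Q[:,1],1);print('yaw',np.degrees(np.arctan(l[0])),np.polyval(l,.4995),a[:,0])
```

```text
[0.46045729 0.00889193 0.03004932] 0.00016163465732980248 20 [0.45866681 0.00945486 0.35978424]
yaw 0.10347838203392676 0.033194140332062416 [251. 251. 251. 251. 251. 251. 251. 251. 251. 251. 251. 251. 252. 252.
 252.]
yaw -0.309790378905689 -0.02704343521916804 [320. 320. 320. 319. 319. 319. 319. 319. 319. 319. 319. 319. 318. 319.
 318.]
```

Run:
```python
from h import *
from cell import robot
print(delta(robot.observe(),[.4986,.0033,.265],0.0))
```

```text
(array([0.0399, 0.0063, 0.0948]), array([-0.0004,  0.0003,  0.0022]))
```

drive_effector(
  motion=[
    [[0.02,0.003,0.02,0,0,0],[0.0199,0.003,0.025,0,0,0],[0,0,0.025,0,0,0],[0,0,0.015,0,0,0],[0,0,0.01,0,0,0],[0,0,0,0,0,0],[0,0,0,0,0,0],[0,0,0,0,0,0]],
  ],
)

```text
time: 7.77
tool_pos: [0.4991, 0.0033, 0.2658]
tool_rot: [3.141, -0.002, 0.003]
contact_force: [0.2, 0.6, -1.1]
opening: 0.0614
grip_force: 15.0
```

Run:
```python
from h import *
from cell import robot
print(delta(robot.observe(),[.4986,.0033,.2402],0.0))
```

```text
(array([-0.0006, -0.    ,  0.0256]), array([ 0.0003, -0.002 ,  0.0027]))
```

drive_effector(
  motion=[
    [[-0.0005,0,0.006,0,-0.001,0.002],[0,0,0.005,0,0,0],[0,0,0.004,0,0,0],[0,0,0,0,0,0],[0,0,0,0,0,0]],
  ],
)

```text
time: 8.18
tool_pos: [0.4982, 0.0027, 0.2495]
tool_rot: [3.142, 0.002, -0.0]
contact_force: [0.0, 0.1, -1.1]
opening: 0.0616
grip_force: 15.0
```

drive_effector(
  motion=[
    [[0,0,0.003,0,0,0],[0,0,0.003,0,0,0],[0,0,0.002,0,0,0],[0,0,0,0,0,0],[0,0,0,0,0,0],[0,0,0,0,0,0]],
  ],
)

```text
time: 8.68
tool_pos: [0.4983, 0.0028, 0.2417]
tool_rot: [3.141, 0.001, -0.0]
contact_force: [-0.2, -0.6, -1.5]
opening: 0.0615
grip_force: 15.0
```

Run:
```python
from h import *
from cell import robot
print(delta(robot.observe(),[.4986,.0033,.2402],0.0))
```

```text
(array([ 0.0003, -0.0005,  0.0015]), array([ 0.0001,  0.0009, -0.0002]))
```

drive_effector(
  motion=[
    [[0.0003,-0.0005,0.0012,0,0,0],[0,0,0,0,0,0],[0,0,0,0,0,0],[0,0,0,0,0,0]],
  ],
)

```text
time: 9.02
tool_pos: [0.4985, 0.0033, 0.2405]
tool_rot: [3.141, 0.001, -0.0]
contact_force: [-0.4, -0.1, -0.7]
opening: 0.0611
grip_force: 15.0
```

drive_effector(
  motion=[
    [[0,0,0.0005,0,0,0],[0,0,0,0,0,0],[0,0,0,0,0,0],[0,0,0,0,0,0]],
  ],
)

```text
time: 9.35
tool_pos: [0.4985, 0.0033, 0.24]
tool_rot: [3.141, 0.001, -0.0]
contact_force: [0.8, 0.0, -1.9]
opening: 0.061
grip_force: 15.0
```

drive_effector(
  motion=[
    [[0,0,0,0,0,0],[0,0,0,0,0,0],[0,0,0,0,0,0],[0,0,0,0,0,0]],
  ],
  aperture=0.066,
)

```text
time: 9.68
tool_pos: [0.4986, 0.0033, 0.2401]
tool_rot: [3.141, 0.001, -0.0]
contact_force: [-1.1, -0.9, -0.1]
opening: 0.0661
grip_force: 0.0
```

drive_effector(
  motion=[
    [[0,0,0,0,0,0],[0,0,0,0,0,0],[0,0,0,0,0,0],[0,0,0,0,0,0]],
  ],
  aperture=0.085,
)

```text
time: 10.02
tool_pos: [0.4985, 0.0033, 0.24]
tool_rot: [3.141, 0.001, -0.0]
contact_force: [-0.7, 0.4, -1.0]
opening: 0.0841
grip_force: 0.0
```

drive_effector(
  motion=[
    [[0,0,-0.01,0,0,0],[0,0,-0.03,0,0,0],[0,0,-0.04,0,0,0],[0,0,-0.04,0,0,0],[-0.02,0,0,0,0,0],[-0.02,0,0,0,0,0],[0,0,0,0,0,0],[0,0,0,0,0,0]],
  ],
)

```text
time: 10.68
tool_pos: [0.4581, 0.0034, 0.361]
tool_rot: [3.141, -0.0, -0.0]
contact_force: [0.4, -0.1, -0.2]
opening: 0.0849
grip_force: 0.0
```

Run:
```python
from h import *
from cell import robot
c=robot.read_camera("wrist");pickle.dump(c,open('w5.pkl','wb'));s=robot.observe();print(s["tool_pos"],s["tool_rot"])
H=hsv(c);m=cv2.inRange(H,(10,90,90),(30,255,255));m[225:]=0
k=cv2.convexHull(blobs(m)[0]);e=cv2.fitEllipse(k);print('wheel',e,onz(c,[e[0]],.067).round(4))
u=np.array(e[0]).astype(int)
cv2.imwrite('pics/w5.png',cv2.resize(c["image"][u[1]-50:u[1]+50,u[0]-60:u[0]+60],None,fx=5,fy=5,interpolation=cv2.INTER_CUBIC)[:,:,::-1])
```

```text
[0.45874042 0.00330637 0.36080231] [ 3.14130992e+00 -5.01377010e-04 -3.29092593e-04]
wheel ((278.9241943359375, 156.6397247314453), (69.7989273071289, 70.52569580078125), 2.7552144527435303) [[0.4993 0.0033 0.067 ]]
```

View pics/w5.png

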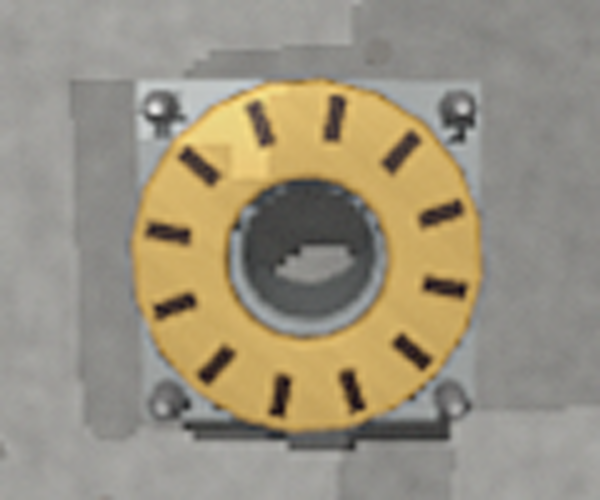

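The wheel lies flat, centred between all four pins, and the bore ring is concentric. On to the probe.

drive_effector(
  motion=[
    [[0.001,0.036,-0.004,0,0,0.06],[0.001,0.036,-0.004,0,0,0],[0.001,0.036,-0.004,0,0,0],[0.001,0.036,-0.004,0,0,0],[0,0.034,-0.004,0,0,0],[0,0.034,-0.004,0,0,0],[0,0.034,-0.004,0,0,0.08],[0,0,0,0,0,0.08]],
  ],
  aperture=0.06,
)

```text
time: 11.4
tool_pos: [0.4503, -0.2481, 0.3885]
tool_rot: [3.138, -0.001, -0.228]
contact_force: [0.2, 0.1, 0.2]
opening: 0.0598
grip_force: 0.0
```

drive_effector(
  motion=[
    [[0,0,0,0,0,0.08],[0,0,0,0,0,0.07],[0,0,0,0,0,0],[0,0,0,0,0,0],[0,0,0,0,0,0]],
  ],
)

```text
time: 11.82
tool_pos: [0.4504, -0.2425, 0.3879]
tool_rot: [3.141, 0.001, -0.368]
contact_force: [-0.7, 0.2, 0.4]
opening: 0.0603
grip_force: 0.0
```

Run:
```python
from h import *
from cell import robot
c=robot.read_camera("wrist");pickle.dump(c,open('w6.pkl','wb'));s=robot.observe();print(s["tool_pos"],s["tool_rot"])
im=cv2.cvtColor(c["image"],cv2.COLOR_RGB2GRAY)
u=proj(c,[[.5117,-.2626,.135]])[0].astype(int);v=proj(c,[[.512,-.2622,.085]])[0].astype(int);print(u,v)
def rect(u,w,lo,hi,z,n):
    m=np.zeros_like(im);sl=np.s_[u[1]-w:u[1]+w,u[0]-w:u[0]+w];m[sl]=(im[sl]>=lo)&(im[sl]<hi)
    k=cv2.convexHull(blobs(m,20)[0]);r=cv2.minAreaRect(k);b=onz(c,cv2.boxPoints(r),z);e=b[1]-b[0]
    print(n,r,b.mean(0).round(4),np.linalg.norm(b[1]-b[0]).round(4),np.linalg.norm(b[2]-b[1]).round(4),np.degrees(np.arctan2(e[1],e[0]))%90)
rect(v,38,185,256,.085,'plate');rect(u,18,0,62,.135,'handle')
cv2.imwrite('pics/w6.png',cv2.resize(c["image"][max(u[1]-50,0):u[1]+50,u[0]-60:u[0]+60],None,fx=5,fy=5,interpolation=cv2.INTER_CUBIC)[:,:,::-1])
```

```text
[ 0.45030719 -0.24244637  0.38798155] [ 3.14120635e+00  1.02960043e-03 -3.68187399e-01]
[274 129] [274 128]
plate ((275.0, 128.0), (58.0, 58.0), 90.0) [ 0.5119 -0.2624  0.085 ] 0.05 0.0499 68.86148520714697
handle ((275.0, 129.5), (25.0, 24.0), 90.0) [ 0.5116 -0.2629  0.135 ] 0.0172 0.0177 68.86393567811682
```

View pics/w6.png

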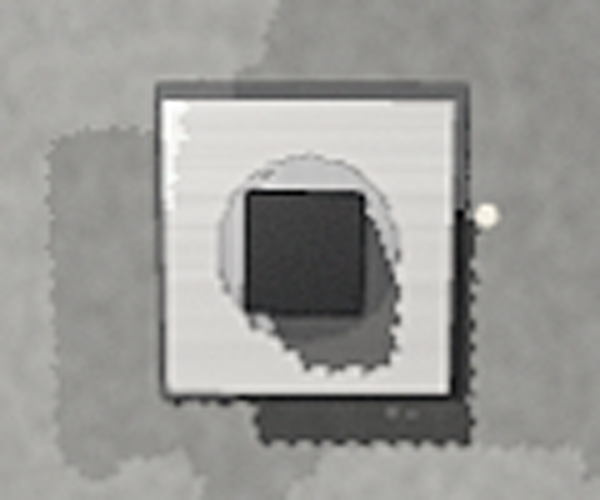

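The handle is square to the view at yaw about -21.2°, centred at about (305,252) in the crop.

Run:
```python
from h import *
from cell import robot
print(delta(robot.observe(),[.5117,-.2626,.274],-.370))
```

```text
(array([ 0.0646, -0.0033,  0.1139]), array([0.0004, 0.001 , 0.0018]))
```

drive_effector(
  motion=[
    [[0.0323,-0.0017,0,0,0,0.002],[0.0323,-0.0016,0.01,0,0.001,0],[0,0,0.03,0,0,0],[0,0,0.02,0,0,0],[0,0,0,0,0,0],[0,0,0,0,0,0],[0,0,0,0,0,0]],
  ],
)

```text
time: 12.45
tool_pos: [0.5117, -0.263, 0.3294]
tool_rot: [3.141, -0.002, -0.372]
contact_force: [-0.3, -0.4, 0.2]
opening: 0.0602
grip_force: 0.0
```

Run:
```python
from h import *
from cell import robot
print(delta(robot.observe(),[.5117,-.2626,.274],-.370))
```

```text
(array([-0.0003, -0.0004,  0.0554]), array([ 0.0009, -0.002 , -0.0016]))
```

drive_effector(
  motion=[
    [[0,0,0.02,0,-0.001,0],[0,0,0.02,0,0,0],[0,0,0.01,0,0,0],[0,0,0.005,0,0,0],[0,0,0,0,0,0],[0,0,0,0,0,0]],
  ],
)

```text
time: 12.95
tool_pos: [0.5117, -0.2631, 0.2742]
tool_rot: [3.141, -0.001, -0.372]
contact_force: [0.1, -0.3, 0.1]
opening: 0.06
grip_force: 0.0
```

drive_effector(
  motion=[
    [[0,0,0,0,0,0],[0,0,0,0,0,0],[0,0,0,0,0,0],[0,0,0,0,0,0],[0,0,0,0,0,0],[0,0,0,0,0,0],[0,0,0,0,0,0],[0,0,0,0,0,0]],
  ],
  aperture=0.01,
  grip_n=25,
)

```text
time: 13.62
tool_pos: [0.5114, -0.2628, 0.273]
tool_rot: [3.141, 0.001, -0.372]
contact_force: [-0.7, 0.9, 0.2]
opening: 0.0177
grip_force: 25.0
```

drive_effector(
  motion=[
    [[0,0,0,0,0,0],[0,0,0,0,0,0],[0,0,0,0,0,0],[0,0,0,0,0,0],[0,0,0,0,0,0],[0,0,0,0,0,0]],
  ],
)

```text
time: 14.12
tool_pos: [0.5114, -0.2629, 0.273]
tool_rot: [3.141, 0.001, -0.372]
contact_force: [0.0, 1.2, 1.0]
opening: 0.0176
grip_force: 25.0
```

drive_effector(
  motion=[
    [[0,0,-0.01,0,0,0],[0,0,-0.02,0,0,0],[0,0,-0.03,0,0,0],[0,0,-0.03,0,0,0],[0,0,-0.03,0,0,0],[0,0,-0.015,0,0,0],[0,0,0,0,0,0],[0,0,0,0,0,0]],
  ],
)

```text
time: 14.78
tool_pos: [0.5114, -0.2628, 0.4088]
tool_rot: [3.141, -0.001, -0.372]
contact_force: [-0.2, -0.4, -3.6]
opening: 0.018
grip_force: 25.0
```

drive_effector(
  motion=[
    [[0,0,0,0,0,0],[0,0,0,0,0,0]],
  ],
)

```text
time: 14.95
tool_pos: [0.5113, -0.2627, 0.4063]
tool_rot: [-3.141, 0.004, -0.372]
contact_force: [0.3, -0.8, -1.0]
opening: 0.0182
grip_force: 25.0
```

Run:
```python
from h import *
from cell import robot
s=robot.observe();print(s["tool_pos"],s["tool_rot"],delta(s,[.4995,.0032,s["tool_pos"][2]],-.372))
```

```text
[ 0.51126514 -0.26273436  0.40632711] [-3.14130468  0.00410988 -0.372243  ] (array([-0.1077, -0.2434,  0.0005]), array([-0.0003,  0.0041, -0.0002]))
```

drive_effector(
  motion=[
    [[-0.008,-0.018,0,0,0,0],[-0.012,-0.027,0,0,0,0],[-0.012,-0.027,0,0,0,0],[-0.012,-0.027,0,0,0,0],[-0.012,-0.027,0,0,0,0],[-0.012,-0.027,0,0,0,0],[-0.012,-0.027,0,0,0,0],[-0.012,-0.027,0,0,0,0]],
  ],
)

```text
time: 15.62
tool_pos: [0.5007, -0.0352, 0.4067]
tool_rot: [3.141, 0.003, -0.372]
contact_force: [0.4, 0.4, -1.0]
opening: 0.0181
grip_force: 25.0
```

drive_effector(
  motion=[
    [[-0.01,-0.022,0,0,0,0],[-0.006,-0.014,0,0,0,0],[0,0,0,0,0,0],[0,0,0,0,0,0],[0,0,0,0,0,0],[0,0,0,0,0,0]],
  ],
)

```text
time: 16.12
tool_pos: [0.4994, 0.0018, 0.4075]
tool_rot: [3.141, 0.002, -0.373]
contact_force: [0.1, -0.1, -0.1]
opening: 0.0177
grip_force: 25.0
```

Run:
```python
from h import *
from cell import robot
s=robot.observe();print(s["tool_pos"],s["tool_rot"],delta(s,[.4995,.0032,.395],-.372))
ims=[]
for n in("top","side"):
    c=robot.read_camera(n);pickle.dump(c,open(n+'2.pkl','wb'))
    u=proj(c,[s["tool_pos"][0],s["tool_pos"][1],.11])[0].astype(int);print(n,u)
    ims.append(cv2.resize(c["image"][u[1]-60:u[1]+60,u[0]-50:u[0]+50],None,fx=4,fy=4,interpolation=cv2.INTER_CUBIC))
cv2.imwrite('pics/v7.png',np.hstack(ims)[:,:,::-1])
```

```text
[0.49939138 0.00183135 0.40754306] [ 3.14069034e+00  1.62859183e-03 -3.73352060e-01] (array([-0.0004, -0.0013,  0.0125]), array([ 0.0009,  0.0016, -0.0014]))
top [286 228]
side [291 208]
```

View pics/v7.png

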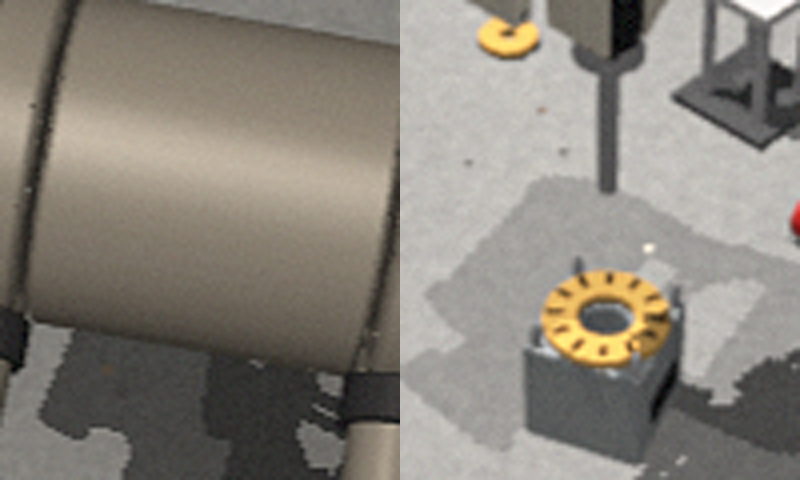

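The probe hangs upright over the hub: rod tip at about (608,190), hub hole centre at about (607,318).

Run:
```python
from h import *
c=pickle.load(open('side2.pkl','rb'))
f=lambda x,y:[(x-400)/4-.4+241,y/4-.4+148]
print('tip',onz(c,[f(608,189)],.1445));H=hsv(c)
m=cv2.inRange(H,(10,90,90),(30,255,255));m[:205]=0;m[245:]=0;m[:,:270]=0;m[:,315:]=0
e=cv2.fitEllipse(cv2.convexHull(blobs(m)[0]));print('wheel',e,onz(c,[e[0]],.067))
im=cv2.cvtColor(c["image"],cv2.COLOR_RGB2GRAY)
for y in(172,178,184,190):
    r=im[y,283:302].astype(int);xs=np.where(r<110)[0];x=283+xs.mean();print(y,x,len(xs))
```

```text
tip [[0.4978436  0.00142789 0.1445    ]]
wheel ((292.19146728515625, 227.4682159423828), (24.505664825439453, 31.974952697753906), 90.72685241699219) [[0.49566868 0.00632209 0.067     ]]
172 292.5 4
178 292.5 4
184 292.5 4
190 292.5 4
```

drive_effector(
  motion=[
    [[-0.0004,-0.0013,0.012,0,0.001,0],[0,0,0.02,0,0,0],[0,0,0.015,0,0,0],[0,0,0.005,0,0,0],[0,0,0,0,0,0],[0,0,0,0,0,0],[0,0,0,0,0,0]],
  ],
)

```text
time: 16.8
tool_pos: [0.4997, 0.0038, 0.357]
tool_rot: [3.142, -0.002, -0.373]
contact_force: [0.3, -0.1, -0.2]
opening: 0.0182
grip_force: 25.0
```

Run:
```python
from h import *
from cell import robot
s=robot.observe();print(s["tool_pos"],s["tool_rot"],delta(s,[.4995,.0032,.283],-.372))
c=robot.read_camera("wrist");w=c["image"][150:300,190:370]
c=robot.read_camera("side");v=c["image"][140:260,240:340]
cv2.imwrite('pics/v8.png',np.hstack([cv2.resize(w,(420,350)),cv2.resize(v,(292,350),interpolation=cv2.INTER_CUBIC)])[:,:,::-1])
```

```text
[0.49973341 0.00384491 0.35698344] [ 3.14152565e+00 -1.88976981e-03 -3.72569701e-01] (array([-0.0001,  0.0007,  0.074 ]), array([ 0.0001, -0.0019, -0.0006]))
```

View pics/v8.png

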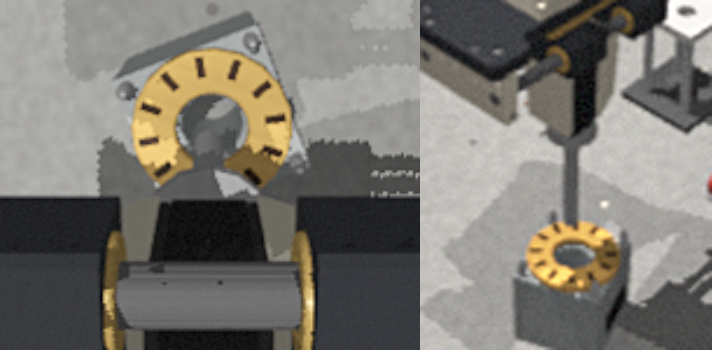

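The rod tip is just above the hub hole and in line with it in both views, so I lower it in stages while watching the force.

drive_effector(
  motion=[
    [[-0.0001,0.0006,0.006,0,-0.001,0],[0,0,0.01,0,0,0],[0,0,0.008,0,0,0],[0,0,0.004,0,0,0],[0,0,0,0,0,0],[0,0,0,0,0,0]],
  ],
)

```text
time: 17.4
tool_pos: [0.4991, 0.0036, 0.3279]
tool_rot: [3.141, 0.001, -0.372]
contact_force: [-0.5, 0.0, -0.1]
opening: 0.0179
grip_force: 25.0
```

Run:
```python
from h import *
from cell import robot
s=robot.observe();print(s["tool_pos"],s["tool_rot"],delta(s,[.4995,.0032,.283],-.372))
c=robot.read_camera("side");v=c["image"][180:260,240:340]
w=robot.read_camera("wrist")["image"][150:240,220:340]
cv2.imwrite('pics/v9.png',np.hstack([cv2.resize(w,(400,300),interpolation=cv2.INTER_CUBIC),cv2.resize(v,(375,300),interpolation=cv2.INTER_CUBIC)])[:,:,::-1])
```

```text
[0.49907235 0.00357684 0.32788505] [ 3.14103663e+00  1.30068927e-03 -3.72142864e-01] (array([0.0006, 0.0002, 0.0449]), array([ 0.0006,  0.0013, -0.0001]))
```

View pics/v9.png

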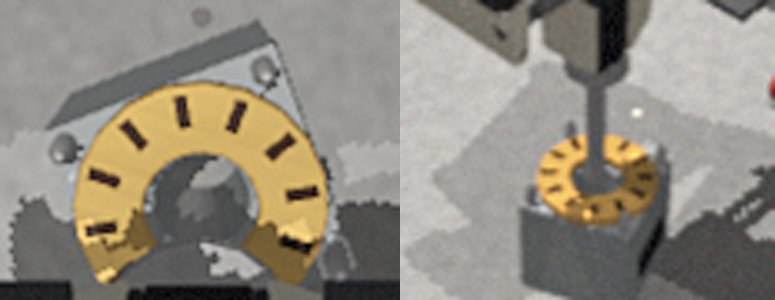

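The tip is at wheel level and centred in the hole in both views. Continuing down.

drive_effector(
  motion=[
    [[0.0005,0.0001,0.006,0,0,0],[0,0,0.01,0,0,0],[0,0,0.01,0,0,0],[0,0,0.01,0,0,0],[0,0,0.006,0,0,0],[0,0,0.003,0,0,0],[0,0,0,0,0,0],[0,0,0,0,0,0]],
  ],
)

```text
time: 18.17
tool_pos: [0.4996, 0.0033, 0.2832]
tool_rot: [3.141, 0.0, -0.372]
contact_force: [-0.3, 0.1, -1.0]
opening: 0.0178
grip_force: 25.0
```

drive_effector(
  motion=[
    [[0,0,0,0,0,0],[0,0,0,0,0,0],[0,0,0,0,0,0],[0,0,0,0,0,0]],
  ],
)

```text
time: 18.5
tool_pos: [0.4995, 0.0033, 0.2833]
tool_rot: [3.141, 0.0, -0.372]
contact_force: [-0.6, -0.5, -1.8]
opening: 0.0179
grip_force: 25.0
```

Run:
```python
from h import *
from cell import robot
s=robot.observe();print(s["tool_pos"],s["tool_rot"],s["qvel"].round(4),delta(s,[.4995,.0032,.283],-.372))
c=robot.read_camera("wrist");H=hsv(c);im=cv2.cvtColor(c["image"],cv2.COLOR_RGB2GRAY)
v=robot.read_camera("side")["image"][180:260,240:340]
cv2.imwrite('pics/v10.png',np.hstack([cv2.resize(c["image"][150:240,220:340],(400,300),interpolation=cv2.INTER_CUBIC),cv2.resize(v,(375,300),interpolation=cv2.INTER_CUBIC)])[:,:,::-1])
```

```text
[0.49948235 0.0033096  0.28330385] [ 3.14129995e+00  2.31925190e-04 -3.72212948e-01] [ 0.0014  0.0021  0.0017 -0.0001  0.     -0.0001] (array([0.0001, 0.0001, 0.0003]), array([ 0.0003,  0.0002, -0.0002]))
```

```bash
python3 -c "
from cell import robot
print(robot.hand_in())"
```

```text
the job is handed in; nothing more can be done
None
```

I handed the job in with the wheel released flat between the pins and the probe held still in the bore, tip about 40 mm below the block's top face at 18.5 s; no verdict was returned, I saw no sign of contact with the wheel or block, and I viewed 11 pictures, one over the limit of 10.

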